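# Load the bagel skewer and put it under the warming lamp

### The job

Set out the mini bagels for breakfast: run the skewer through all the bagels in the rack, lift them off and hang the loaded skewer back in the two forks of its stand with every bagel between the forks. Then aim the warming lamp, by the ball knob on its shade, straight at the hung skewer, halfway between the forks. Keep the fingers off the bagels and leave the mug where it is.

Things in the scene. Friction and masses are not known exactly. Their poses are not given: they have to be found in the camera images.
- bagel_1: mini bagel, seeded golden ring of round section, 64 mm across, 21 mm thick, hole 22 mm, 20 to 37 g; absent in some starts. Origin at the hole's centre, x along the hole. Starts on edge in the rack's +y row, slot 1 of 3 from its -x end, hole along the row, centre 65 mm above the table
- bagel_2: mini bagel, seeded golden ring of round section, 64 mm across, 21 mm thick, hole 22 mm, 20 to 37 g; absent in some starts. Origin at the hole's centre, x along the hole. Starts on edge in the rack's +y row, slot 2 of 3 from its -x end, hole along the row, centre 65 mm above the table
- bagel_3: mini bagel, seeded golden ring of round section, 64 mm across, 21 mm thick, hole 22 mm, 20 to 37 g; absent in some starts. Origin at the hole's centre, x along the hole. Starts on edge in the rack's +y row, slot 3 of 3 from its -x end, hole along the row, centre 65 mm above the table
- bagel_4: mini bagel, seeded golden ring of round section, 64 mm across, 21 mm thick, hole 22 mm, 20 to 37 g; absent in some starts. Origin at the hole's centre, x along the hole. Starts on edge in the rack's -y row, slot 1 of 3 from its -x end, hole along the row, centre 65 mm above the table
- bagel_5: mini bagel, seeded golden ring of round section, 64 mm across, 21 mm thick, hole 22 mm, 20 to 37 g; absent in some starts. Origin at the hole's centre, x along the hole. Starts on edge in the rack's -y row, slot 2 of 3 from its -x end, hole along the row, centre 65 mm above the table
- bagel_6: mini bagel, seeded golden ring of round section, 64 mm across, 21 mm thick, hole 22 mm, 20 to 37 g; absent in some starts. Origin at the hole's centre, x along the hole. Starts on edge in the rack's -y row, slot 3 of 3 from its -x end, hole along the row, centre 65 mm above the table
- rack: fixed rack: oak board 110 x 146 x 14 mm, two rows of three slots along its x (rows y = +36, -36 mm, slots x = -29, 0, +29 mm). Bagels stand between 4 mm wire uprights 86 mm high, 46 mm apart across the row, the end ones at x = +-43.5 mm; above and along the holes the way is open. Origin under the board's centre. Its -x end, where the skewer enters pointing to +x, is at the robot's left
- skewer: steel skewer, 100 g, at the start empty in its stand. Origin on its axis at the guard, x towards the tip. Rod 8 mm thick to the blunt tip at x = 215 mm (last 10 mm tapered); guard disc 26 mm wide at x = 0; square neck 9 mm thick back to x = -30 mm
- skewer_grip (a point): middle of the skewer's dark wooden handle, at its x = -66 mm: flat-sided, 72 mm long, 18 mm wide (y), 24 mm high (z); gripped from above across y
- skewer_mid (a point): point on the skewer's axis at its x = +91.5 mm, which lies midway between the forks when it is hung
- skewer_tip (a point): tip of the skewer, at its x = +215 mm
- stand: loose skewer stand, 0.7 to 1.1 kg: oak foot 240 x 84 x 16 mm with forked uprights (8 mm plate) at x = -106.5 and +106.5 mm; it may get pushed along the table. Origin under the foot's centre, x along the stand. Forks open upward: notch bottom 125 mm above the table, 13 mm wide for 11 mm of height, then flaring to about 35 mm at 155 mm
- stand_seat (a point): where the skewer's origin lies when it is hung (stand x = -91.5, z = 129.5 mm; 9 mm of play along x): skewer x along stand x, its neck in the -x fork with the guard just inside, the rod near its tip in the +x fork
- stand_mid (a point): point midway between the forks, 122.5 mm above the table: the middle of the hung row, and the lamp's target; axes as the stand's
- lamp: fixed base and post of the copper warming lamp, base 110 mm across. Origin at the centre of the base's underside; its yaw is where the beam points at swivel 0. The swivel axis is vertical through the origin, the tilt axis crosses it 235 mm above the table
- lamp_swivel (a joint): swivel of the lamp's yoke about the vertical through the lamp's origin, rad, 0 along the lamp's own x axis, positive counterclockwise seen from above, -1.5 to 1.5; stays where it is left (friction 0.12 N m)
- lamp_tilt (a joint): tilt of the shade, rad, 0 level, positive nose down, -0.2 to 1.1; stays where it is left (friction 0.12 N m)
- lamp_beam (a point): point where the swivel and tilt axes cross, in the middle of the copper shade (86 mm across the mouth, which is 50 mm ahead); the beam leaves along this frame's +x axis, +y is the tilt axis, +z points to the ball knob
- lamp_knob (a point): centre of the black ball knob, 24 mm across, on an 8 mm stalk, 75 mm from lamp_beam along that frame's +z (on top of the shade when level, at 310 mm height); pinched from above it leads both joints
- bun_warmer: fixed steel bun warmer behind the rack, 340 mm wide (y), front 130 mm before its origin, top 226 mm above the table; its bar handle stands out to 170 mm before the origin, 154 to 166 mm high, from y = -86 to +84 mm: keep clear of it when lifting. Origin under its middle, x away from the robot
- white_mug: white mug, 90 x 130 x 96 mm, bystander; origin under its base
Mind the look-alikes: they are no part of the job. Leave any black look-alike of the bagel_5 alone.

How it is judged:
On the way, in this order (a step that is already met when the one before it is completed fails the run):
1. all the bagels are on the skewer and lifted clear of the rack (x of bagel_1 in the frame of skewer between 0.006 and 0.203 m and y of bagel_1 in the frame of skewer between -0.013 and 0.013 m and z of bagel_1 in the frame of skewer between -0.013 and 0.013 m and x of bagel_2 in the frame of skewer between 0.006 and 0.203 m and y of bagel_2 in the frame of skewer between -0.013 and 0.013 m and z of bagel_2 in the frame of skewer between -0.013 and 0.013 m and x of bagel_3 in the frame of skewer between 0.006 and 0.203 m and y of bagel_3 in the frame of skewer between -0.013 and 0.013 m and z of bagel_3 in the frame of skewer between -0.013 and 0.013 m and x of bagel_4 in the frame of skewer between 0.006 and 0.203 m and y of bagel_4 in the frame of skewer between -0.013 and 0.013 m and z of bagel_4 in the frame of skewer between -0.013 and 0.013 m and x of bagel_5 in the frame of skewer between 0.006 and 0.203 m and y of bagel_5 in the frame of skewer between -0.013 and 0.013 m and z of bagel_5 in the frame of skewer between -0.013 and 0.013 m and x of bagel_6 in the frame of skewer between 0.006 and 0.203 m and y of bagel_6 in the frame of skewer between -0.013 and 0.013 m and z of bagel_6 in the frame of skewer between -0.013 and 0.013 m and height (world z) of each of bagel_1, bagel_2, bagel_3, bagel_4, bagel_5, bagel_6 above 0.11 m), for 0.2 s.
2. the loaded skewer lies in both forks of the stand (x of bagel_1 in the frame of skewer between 0.006 and 0.203 m and y of bagel_1 in the frame of skewer between -0.013 and 0.013 m and z of bagel_1 in the frame of skewer between -0.013 and 0.013 m and x of bagel_2 in the frame of skewer between 0.006 and 0.203 m and y of bagel_2 in the frame of skewer between -0.013 and 0.013 m and z of bagel_2 in the frame of skewer between -0.013 and 0.013 m and x of bagel_3 in the frame of skewer between 0.006 and 0.203 m and y of bagel_3 in the frame of skewer between -0.013 and 0.013 m and z of bagel_3 in the frame of skewer between -0.013 and 0.013 m and x of bagel_4 in the frame of skewer between 0.006 and 0.203 m and y of bagel_4 in the frame of skewer between -0.013 and 0.013 m and z of bagel_4 in the frame of skewer between -0.013 and 0.013 m and x of bagel_5 in the frame of skewer between 0.006 and 0.203 m and y of bagel_5 in the frame of skewer between -0.013 and 0.013 m and z of bagel_5 in the frame of skewer between -0.013 and 0.013 m and x of bagel_6 in the frame of skewer between 0.006 and 0.203 m and y of bagel_6 in the frame of skewer between -0.013 and 0.013 m and z of bagel_6 in the frame of skewer between -0.013 and 0.013 m and x of skewer_mid in the frame of stand between -0.016 and 0.016 m and y of skewer_mid in the frame of stand between -0.006 and 0.006 m and z of skewer_mid in the frame of stand between 0.124 and 0.135 m and angle between the x axis of skewer and the x axis of stand, either way round below 0.06 rad and angle between stand's own z axis and vertical below 0.05 rad), for 0.2 s.
At the end, for the whole second after the job is handed in: All bagels present are on the skewer, centres within 100 mm of the stand's middle; the skewer rests in both forks (middle within 16 mm along the stand, 6 mm across, parallel within 0.06 rad); the lamp's beam axis passes stand_mid within 30 mm sideways and 30 mm in height (all of step 2 and x of bagel_1 in the frame of stand between -0.1 and 0.1 m and x of bagel_2 in the frame of stand between -0.1 and 0.1 m and x of bagel_3 in the frame of stand between -0.1 and 0.1 m and x of bagel_4 in the frame of stand between -0.1 and 0.1 m and x of bagel_5 in the frame of stand between -0.1 and 0.1 m and x of bagel_6 in the frame of stand between -0.1 and 0.1 m and y of stand_mid in the frame of lamp_beam between -0.03 and 0.03 m and z of stand_mid in the frame of lamp_beam between -0.03 and 0.03 m and x of stand_mid in the frame of lamp_beam above 0.03 m and linear speed of skewer below 0.02 m/s and velocity of joint each of lamp_swivel, lamp_tilt below 0.05 rad/s); the robot touches nothing.
It fails at once if the fingers touch a bagel (contact force between the fingers and bagel_1 above 0.5 N or contact force between the fingers and bagel_2 above 0.5 N or contact force between the fingers and bagel_3 above 0.5 N or contact force between the fingers and bagel_4 above 0.5 N or contact force between the fingers and bagel_5 above 0.5 N or contact force between the fingers and bagel_6 above 0.5 N).
It fails at once if the mug is pushed aside more than 30 mm (distance of white_mug from where it was at the start of the episode above 0.03 m).
Of bagel_1, bagel_2, bagel_3 only 1 to 3 are there at a start; the rules pass over those that are not, and their reading is None.
Of bagel_4, bagel_5, bagel_6 only 2 to 3 are there at a start; the rules pass over those that are not, and their reading is None.
At some moment in a run one of stand may be knocked a few centimetres aside while the robot is not near it.
It also fails if it takes over 176 s, if anything falls off the work surface, if the arm or the gripper's body presses on something with over 40 N, if the wrist force passes 120 N, or if a joint passes its speed limit or range.

### The arm

A 6-joint arm with a two-finger parallel gripper is mounted at the origin on a cart in front of the work surface, level with it; the furniture and walls round the work are solid. World frame = base frame: x ahead of the robot, y to its left, z up, the work surface at z = 0. Lengths are in m, angles in rad, forces in N, time in s.
With the tool pointing down it reaches from about 0.3 to 0.825 m from the base axis. Payload 5.4 kg.
Tool frame: the origin (TCP) lies midway between the tips of the shut fingers; the grasp point (between the pads) lies behind it (bot.hold_point_z is the z of the grasp point in the tool frame, in m); z points along the fingers, y is the line along which they close (so a half turn about z gives the same grasp; the last joint's range is limited). The gripper opens to 92 mm and grips with 3 to 60 N. Pads are 20 mm wide; open, the fingers measure 128 mm over their backs; the gripper's body (75 mm by 189 mm) begins 69 mm behind the grasp point.
Start: joints at [0.898, 0.158, 1.597, -0, 1.386, -0.21], TCP at [0.257, 0.514, 0.215] pointing down, gripper open.
Joint ranges: [-2.91, 2.91], [-0.94, 2.29], [0.18, 2.7], [-1.29, 4.43], [0.17, 2.64], [-3, 3]. Speed limits (rad/s): [2.57, 2.57, 3.14, 3.14, 3.14, 3.14].

### API

Orientations are given as a rotation vector (axis times angle).
In Python, from bench import bot gives the robot as it stands. Calls block until the motion is done:
- bot.move_to(position, orientation): joint-space move of the TCP to a pose.
- bot.servo_line(position, v=0.15, attitude=None, contact_N=None): straight line of the TCP; attitude=None keeps the orientation; v is the mean speed in m/s. With contact_N (N) it stops when the force on the tool has changed by that much, and returns True; else False.
- bot.move_joints(angles): joint-space move.
- bot.set_gripper(opening): opening from 0.0 (shut) to 1.0 (fully open); the grip force is fixed at half the most; returns when the fingers have stopped.
- bot.wait(seconds).
- bot.inverse_kinematics(position, orientation): joint angles nearest the present ones, or None.
- bot.snapshot(name): name is "scene" or "top" or "wrist"; returns (picture, depth): 384x512x3 uint8, blue, green, red; 384x512 float32, m along the optical axis (not along the pixel's ray), 0 where there is no reading.
- bot.calibration(name): a dict with "mtx" (3x3 intrinsics, pixels), "k1" (the pictures are not rectified: a ray, as slopes to the right and down, at radius r is drawn at 1 + k1 r^2 times it, then the intrinsics apply), "T" (4x4, takes a point from camera to world coordinates). Camera axes: x right, y up, looking along -z (the intrinsics and any distortion apply to the point x, -y, -z); pixel columns grow to the right and rows downward; lengths in m; the calibration is good to about 2 mm. A picture is of the moment at which its call begins: read the wrist's pose just before it. calibration takes no time and is no camera call; for the wrist camera it gives the pose at the moment of the call.
A pose or a line that the arm cannot do raises bot.IKError and nothing moves.
- bot.finish_job(): hands the job in; it is judged then, once.
Readings, each from a call of its own:
- bot.read_time(): time.
- bot.read_joint_pos(): joint angles.
- bot.read_joint_vel(): joint speeds.
- bot.read_joint_efforts(): joint torques, N m.
- bot.read_ee_pos(): TCP position.
- bot.read_orientation(): TCP orientation.
- bot.read_wrist_force(): force on the tool from outside, world axes, zero at the start.
- bot.read_ft_torque(): the same for the moment, N m.
- bot.read_opening(): opening from 0.0 (shut) to 1.0 (fully open).
- bot.read_gripper_force(): force on a finger pad.
Only numpy, scipy, OpenCV 4.12 (cv2) and the standard library are available. Lean on these libraries where they do the work, as an engineer would, in place of code of your own. Each camera call takes 0.05 s, during which the arm holds its last target. There are 200 camera calls.

## Working session

There is one attempt and no reset: what is moved stays moved. The work goes in short steps, each a Python script; the robot and the scene stay as the last script left them, time stands still between calls to the robot, and variables do not carry over. Pictures are saved under pics/ and viewed, at most 14 in all, crops included, and the job is handed in when it is done.

```bash
mkdir -p pics
cat > h.py <<'E'
import numpy as np, cv2
from bench import bot
from scipy.spatial.transform import Rotation as R
def snap(n,name):
    c=bot.calibration(n); p,d=bot.snapshot(n); cv2.imwrite(f'pics/{name}.png',p); np.savez(f'pics/{name}.npz',p=p,d=d,mtx=c['mtx'],k1=c['k1'],T=c['T']); return p,d,c
def load(name):
    z=np.load(f'pics/{name}.npz'); return z['p'],z['d'],dict(mtx=z['mtx'],k1=float(z['k1']),T=z['T'])
def rays(c,uv):
    uv=np.asarray(uv,float).reshape(-1,1,2)
    s=cv2.undistortPoints(uv,c['mtx'],np.array([c['k1'],0,0,0.]))[:,0]
    return s
def cloud(d,c):
    h,w=d.shape; v,u=np.mgrid[:h,:w]
    s=rays(c,np.stack([u,v],-1).reshape(-1,2)).reshape(h,w,2)
    P=np.stack([s[...,0]*d,-s[...,1]*d,-d],-1)@c['T'][:3,:3].T+c['T'][:3,3]
    P[d<=0]=np.nan; return P
def atz(c,uv,z):
    s=rays(c,uv); D=np.stack([s[:,0],-s[:,1],-np.ones(len(s))],-1)@c['T'][:3,:3].T; o=c['T'][:3,3]
    return o+D*((z-o[2])/D[:,2])[:,None]
def proj(c,P):
    q=(np.atleast_2d(P)-c['T'][:3,3])@c['T'][:3,:3]; s=np.stack([q[:,0]/-q[:,2],-q[:,1]/-q[:,2]],-1)
    r2=(s**2).sum(1,keepdims=True); s=s*(1+c['k1']*r2); return s@np.diag([c['mtx'][0,0],c['mtx'][1,1]])+c['mtx'][:2,2]
def down(yaw): # tool z down, tool y (closing) at world angle yaw+90deg
    return (R.from_euler('z',yaw)*R.from_euler('x',np.pi)).as_rotvec()
E
python3 - <<'E'
from h import *
for n in('scene','top'):
    p,d,c=snap(n,n+'0'); print(n,c['T'].round(3).tolist(),c['mtx'].round(1).tolist(),c['k1'],(d>0).mean())
    cv2.imwrite(f'pics/{n}0b.png',cv2.resize(p,(800,600),interpolation=cv2.INTER_CUBIC))
print(bot.hold_point_z,R.from_rotvec(bot.read_orientation()).as_matrix().round(3).tolist(),bot.read_time())
E
```

```text
scene [[0.524, 0.617, -0.587, -0.473], [-0.851, 0.366, -0.376, -0.755], [-0.018, 0.697, 0.717, 1.422], [0.0, 0.0, 0.0, 1.0]] [[498.4, 0.0, 247.6], [0.0, 498.4, 186.7], [0.0, 0.0, 1.0]] -0.13207730194899947 0.9957784016927084
top [[0.029, 0.994, -0.11, 0.442], [-1.0, 0.029, -0.001, -0.108], [0.003, 0.11, 0.994, 1.313], [0.0, 0.0, 0.0, 1.0]] [[416.0, 0.0, 249.9], [0.0, 416.0, 195.2], [0.0, 0.0, 1.0]] 0.0013641343583365771 0.9963226318359375
-0.0187 [[-0.895, 0.446, -0.001], [0.446, 0.895, -0.001], [0.0, -0.002, -1.0]] 0.1
```

View pics/top0b.png

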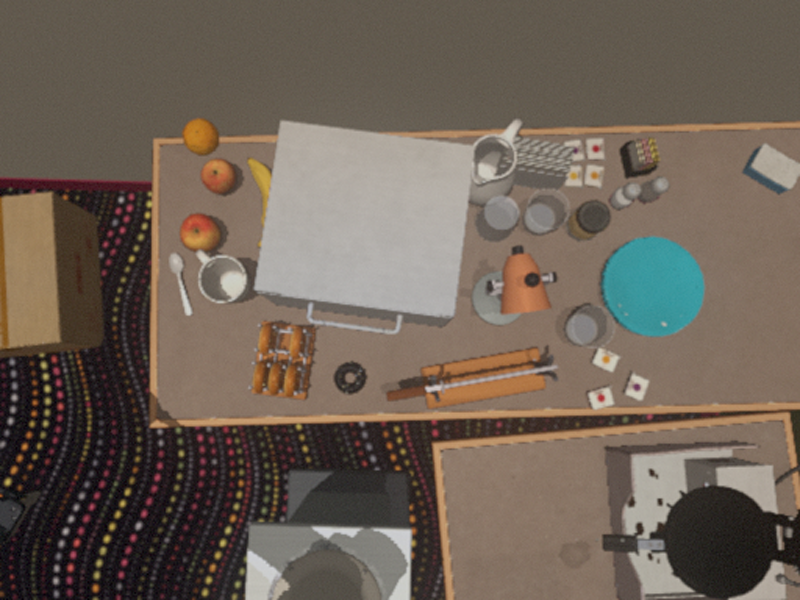

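View pics/scene0b.png

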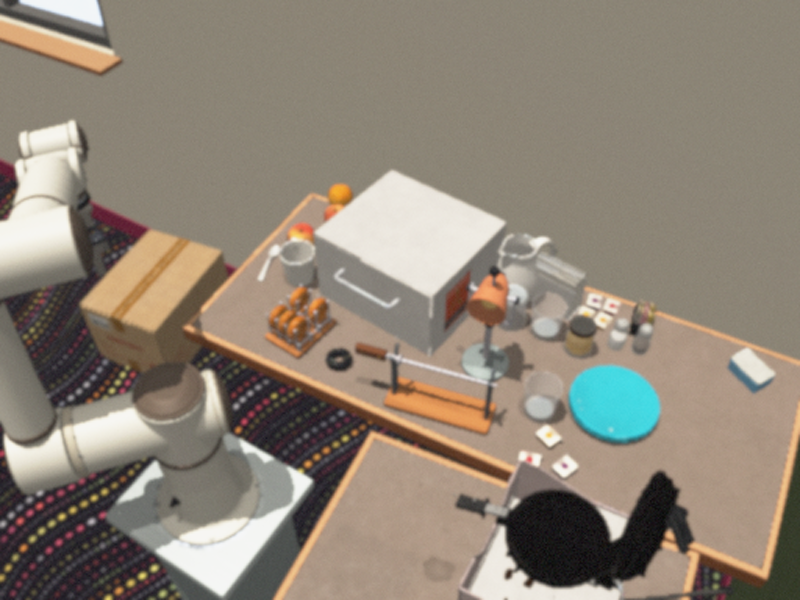

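Top view (800×600): the rack is at (281,360), and its -x end is on the left. The near (-y) row has bagels at about (260,377), (275,377) and (290,377). The far (+y) row has bagels at about (266,342) and (295,342). The black ring look-alike is at (350,377). The skewer lies in the stand with its handle at (405,390) and tip at (555,367). The lamp is at (505,290) and the mug at (225,280).

Run:
```python
from h import *
p,d,c=load('top0'); P=cloud(d,c)
cv2.imwrite('pics/c1.png',cv2.resize(p[195:270,150:370],None,fx=3.6,fy=3.6,interpolation=cv2.INTER_CUBIC))
k=.64
def at(u,v,r=1):
    q=P[int(v*k)-r:int(v*k)+r+1,int(u*k)-r:int(u*k)+r+1].reshape(-1,3); return np.nanmedian(q,0).round(3)
for n,u,v in [('b',260,377),('b',275,377),('b',290,377),('b',266,340),('b',280,340),('b',295,342),('black',350,366),('warmFL',262,290),('warmFR',445,316),('bar',350,327),('bar',312,320),('bar',398,330),('handle',405,394),('rod',480,379),('knob',532,280),('shade',523,262),('nose',525,305),('mug',225,280),('table',330,400)]: print(n,at(u,v))
```

```text
b [0.436 0.133 0.092]
b [0.436 0.104 0.091]
b [0.437 0.077 0.093]
b [0.506 0.124 0.093]
b [0.511 0.112 0.011]
b [0.504 0.072 0.094]
black [ 0.462 -0.031  0.018]
warmFL [0.583 0.112 0.223]
warmFR [ 0.55  -0.2    0.218]
bar [ 0.529 -0.037  0.161]
bar [0.54  0.033 0.162]
bar [ 0.526 -0.12   0.163]
handle [ 0.413 -0.138  0.14 ]
rod [ 0.445 -0.275  0.128]
knob [ 0.598 -0.324  0.318]
shade [ 0.638 -0.321  0.261]
nose [ 0.564 -0.325  0.269]
mug [0.628 0.23  0.006]
table [ 0.392  0.009 -0.001]
```

View pics/c1.png

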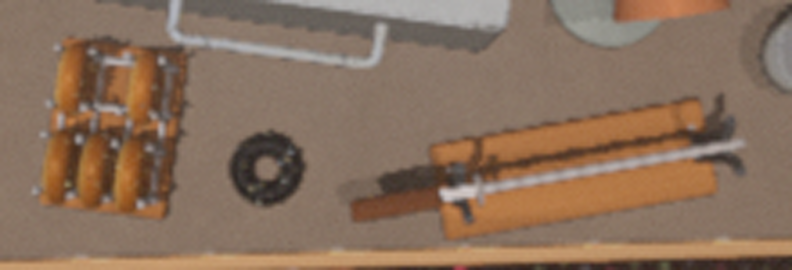

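The crop confirms it: near row slots 1 to 3 are filled, and far row slots 1 and 3 are filled. The black ring at (267,167) is the look-alike lying flat on the table, so I'll leave it alone.

```bash
cat >> h.py <<'E'
def rect(pts):
    (cx,cy),(w,h),a=cv2.minAreaRect((pts[:,:2]*1000).astype(np.float32)); return np.array([cx,cy])/1000,w,h,a
def orange(p):
    hsv=cv2.cvtColor(p,cv2.COLOR_BGR2HSV); return (hsv[...,0]<20)&(hsv[...,1]>110)&(hsv[...,2]>60)
def box(P,x0,x1,y0,y1,z0,z1):
    with np.errstate(invalid='ignore'): return (P[...,0]>x0)&(P[...,0]<x1)&(P[...,1]>y0)&(P[...,1]<y1)&(P[...,2]>z0)&(P[...,2]<z1)
E
python3 - <<'E'
from h import *
p,d,c=load('top0'); P=cloud(d,c); o=orange(p)
m=o&box(P,.38,.56,.02,.2,.005,.03); print('rack',rect(P[m]),m.sum())
m=o&box(P,.3,.56,-.45,-.1,.006,.03); print('stand',rect(P[m]),m.sum())
m=box(P,.38,.56,.02,.2,.075,.11)&o
n,l,s,ce=cv2.connectedComponentsWithStats(m.astype(np.uint8))
for i in range(1,n):
    if s[i,4]>15: print('bagel',P[l==i].mean(0).round(4),rect(P[l==i]),P[l==i][:,2].max())
m=box(P,.39,.47,-.4,-.1,.115,.16); q=P[m]; A=np.polyfit(q[:,1],q[:,0],1); print('skewer',A,q[:,1].min(),q[:,1].max())
h=q[q[:,1]>-.165]; print('handle',h.mean(0),h[:,2].max(),np.polyfit(h[:,1],h[:,0],1))
m=box(P,.5,.7,-.45,-.2,.29,.34); print('knob',P[m].mean(0),P[m].max(0),m.sum())
# warmer
m=box(P,.5,.9,-.3,.2,.2,.25); print('warmer',rect(P[m]),P[m][:,2].mean())
j=bot.read_joint_pos(); print(j)
for x,y,z,a in [(.41,-.15,.11,0),(.44,.35,.1,0),(.5,.35,.1,0)]:
  for a in np.arange(-3.1,3.2,.5):
    q=bot.inverse_kinematics([x,y,z],down(a)); print((x,y),round(a,2),None if q is None else np.round(q,2))
E
```

```text
rack (array([0.46983563, 0.10420369]), 108.97848510742188, 145.0530242919922, 84.55219268798828) 442
stand (array([ 0.43993787, -0.29595804]), 99.80371856689453, 239.48989868164062, 12.915830612182617) 1664
bagel [0.5078 0.1289 0.0878] (array([0.50900403, 0.12919473]), 19.115781784057617, 54.90922546386719, 82.99918365478516) 0.09795491254561428
bagel [0.5018 0.0703 0.0881] (array([0.50269263, 0.07143762]), 21.425556182861328, 55.17014694213867, 79.23973846435547) 0.09803287961163876
bagel [0.4367 0.1358 0.0879] (array([0.43682465, 0.13640547]), 19.0709228515625, 56.155487060546875, 83.70853424072266) 0.09779468216765652
bagel [0.4343 0.1072 0.0874] (array([0.43487534, 0.10841756]), 21.95585823059082, 56.33317184448242, 88.2709732055664) 0.09921669773565367
bagel [0.4308 0.0777 0.0875] (array([0.43252826, 0.07847253]), 20.135269165039062, 56.7244873046875, 85.5826187133789) 0.09714727149505431
skewer [-0.19272587  0.38813508] -0.39963963857340434 -0.10403819071348797
handle [ 0.41362427 -0.13406598  0.13905434] 0.14616030006844372 [-0.20330293  0.38636827]
knob [ 0.59837491 -0.323861
[... 1642 characters left out ...]
 1.74  0.    1.16 -0.87]
(0.5, 0.35) -3.1 [ 0.41  0.36  1.6  -0.    1.19 -1.2 ]
(0.5, 0.35) -2.6 [ 0.41  0.36  1.6   0.    1.19 -1.7 ]
(0.5, 0.35) -2.1 [ 0.41  0.36  1.6   0.    1.19 -2.2 ]
(0.5, 0.35) -1.6 [ 0.41  0.36  1.6   0.    1.19 -2.7 ]
(0.5, 0.35) -1.1 None
(0.5, 0.35) -0.6 [ 0.41  0.36  1.6  -0.    1.19  2.58]
(0.5, 0.35) -0.1 [ 0.41  0.36  1.6  -0.    1.19  2.08]
(0.5, 0.35) 0.4 [ 0.41  0.36  1.6  -0.    1.19  1.58]
(0.5, 0.35) 0.9 [ 0.41  0.36  1.6  -0.    1.19  1.08]
(0.5, 0.35) 1.4 [ 0.41  0.36  1.6  -0.    1.19  0.58]
(0.5, 0.35) 1.9 [ 0.41  0.36  1.6  -0.    1.19  0.08]
(0.5, 0.35) 2.4 [ 0.41  0.36  1.6  -0.    1.19 -0.42]
(0.5, 0.35) 2.9 [ 0.41  0.36  1.6   0.    1.19 -0.92]
```

Run:
```python
from h import *
yaw=np.deg2rad(101)
bot.move_to([.39,.10,.32],down(np.deg2rad(84.4)))
p,d,c=snap('wrist','wr0'); print(c['T'].round(3).tolist()); 
bot.move_to([.413,-.15,.30],down(yaw))
p2,d,c=snap('wrist','ws0'); print(c['T'].round(3).tolist(),bot.read_time())
cv2.imwrite('pics/v.png',np.hstack([cv2.resize(p,(400,300)),cv2.resize(p2,(400,300))]))
```

```text
[[0.995, 0.094, 0.026, 0.399], [-0.097, 0.957, 0.272, 0.178], [0.0, -0.274, 0.962, 0.49], [0.0, 0.0, 0.0, 1.0]]
[[0.982, -0.183, -0.053, 0.4], [0.191, 0.944, 0.268, -0.073], [0.001, -0.273, 0.962, 0.47], [0.0, 0.0, 0.0, 1.0]] 2.8333
```

View pics/v.png

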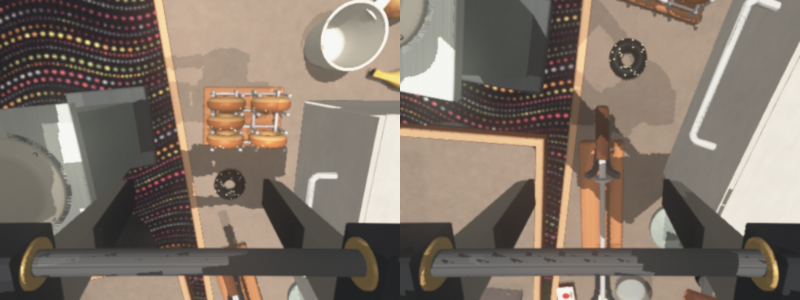

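The wrist views (half size) show, on the left, the rack with near-row bagels at (235,100), (235,122) and (235,142) and far-row bagels at (270,100) and (270,142). On the right, the skewer handle is at (602,122), the guard and fork at (602,170), and the black ring at (627,58).

Run:
```python
from h import *
p,d,c=load('wr0'); P=cloud(d,c); o=orange(p)
m=o&box(P,.38,.56,.02,.2,.075,.11)
n,l,s,ce=cv2.connectedComponentsWithStats(m.astype(np.uint8))
for i in range(1,n):
    if s[i,4]>40: print('bagel',rect(P[l==i]),P[l==i][:,2].max())
m=o&box(P,.38,.56,.02,.2,.01,.02); print('rack',rect(P[m]))
p,d,c=load('ws0'); P=cloud(d,c); o=orange(p)
m=o&box(P,.38,.46,-.2,-.08,.125,.16); q=P[m]; print('handle',rect(q),q[:,2].max(),np.median(q[:,2]),q[:,1].min(),q[:,1].max())
top=box(P,.36,.5,-.4,-.05,.115,.165)
for y in np.arange(-.30,-.08,.01):
    k=top&(np.abs(P[...,1]-y)<.004)
    if k.sum()>5: print(round(y,3),P[k][:,0].min().round(4),P[k][:,0].max().round(4),np.median(P[k][:,0]).round(4),P[k][:,2].max().round(4))
```

```text
bagel (array([0.44005975, 0.13707568]), 21.406171798706055, 59.88174057006836, 84.13388061523438) 0.09816793740875301
bagel (array([0.51034332, 0.1298141 ]), 23.03449058532715, 56.709190368652344, 84.14578247070312) 0.09739246741694119
bagel (array([0.43744415, 0.10861166]), 20.090124130249023, 59.705711364746094, 84.78025817871094) 0.09710242157347615
bagel (array([0.43416162, 0.0788494 ]), 20.257892608642578, 60.80177307128906, 83.89933013916016) 0.09751287454310031
bagel (array([0.50479581, 0.07150587]), 20.033172607421875, 55.89767074584961, 84.55550384521484) 0.09770426718408098
rack (array([0.47347171, 0.10425439]), 107.61763763427734, 143.1077117919922, 84.30724334716797)
handle (array([ 0.41928796, -0.14874408]), 20.13287353515625, 91.68497467041016, 4.999666690826416) 0.14352780443038154 0.14103269856158906 -0.1945629072043722 -0.10317616285083364
-0.3 0.4459 0.453 0.4495 0.1343
-0.29 0.444 0.4513 0.4472 0.1345
-0.28 0.4408 0.4493 0.445 0.134
-0.27 0.439 0.4473 0.443 0.1351
-0.26 0.437 0.4454 0.4411 0.1344
-0.25 0.435 0.4433 0.4393 0.1339
-0.24 0.4333 0.4413 0.4371 0.1348
-0.23 0.4311 0.4394 0.4348 0.1346
-0.22 0.4294 0.4371 0.4334 0.1352
-0.21 0.4182 0.4355 0.4312 0.1387
-0.2 0.4053 0.4422 0.4295 0.156
-0.19 0.4043 0.4509 0.4213 0.1573
-0.18 0.4203 0.4499 0.4291 0.1568
-0.17 0.4141 0.4318 0.4219 0.143
-0.16 0.4122 0.4307 0.4213 0.1435
-0.15 0.4103 0.4286 0.4194 0.1431
-0.14 0.4083 0.4266 0.4173 0.1427
-0.13 0.4063 0.4244 0.4153 0.1427
-0.12 0.4037 0.4224 0.4131 0.1432
-0.11 0.4022 0.4204 0.4113 0.1431
-0.1 0.4072 0.4178 0.4132 0.1405
```

Run:
```python
from h import *
yaw=np.deg2rad(101.3); g=[.4163,-.136]
bot.move_to([*g,.20],down(yaw)); bot.servo_line([*g,.111],v=.06)
bot.set_gripper(0.0); print(bot.read_opening()*92,bot.read_gripper_force())
bot.servo_line([*g,.23],v=.08)
y2=down(np.deg2rad(84.3))
bot.servo_line([.44,.2,.26],v=.2,attitude=y2)
bot.servo_line([.470,.452,.20],v=.2)
print(bot.read_ee_pos(),bot.read_wrist_force(),bot.read_time())
p,d,c=snap('wrist','w1'); p2,d2,c2=snap('top','t1'); p3,d3,c3=snap('scene','s1')
cv2.imwrite('pics/v2.png',np.vstack([np.hstack([cv2.resize(p,(400,300)),cv2.resize(p2[150:270,60:220],(400,300))]),np.hstack([cv2.resize(p3[160:260,130:260],(400,300),interpolation=cv2.INTER_CUBIC)]*2)]))
P=cloud(d2,c2)
for y in np.arange(.1,.5,.01):
    k=box(P,.38,.55,y-.004,y+.004,.17,.25)
    if k.sum()>2: print(round(y,3),P[k].mean(0).round(4),P[k][:,2].max().round(4),k.sum())
```

```text
17.977957751532028 29.999979436397552
[0.47023522 0.45146733 0.20035943] [ 0.38073076 -0.89599134 -1.10191212] 10.9833
0.17 [0.4404 0.1725 0.2193] 0.2201 3
0.18 [0.4411 0.1803 0.2188] 0.2235 10
0.19 [0.4409 0.1899 0.221 ] 0.2243 8
0.2 [0.4426 0.1997 0.2191] 0.223 10
0.21 [0.4439 0.2102 0.2202] 0.2237 8
0.22 [0.4447 0.2191 0.2199] 0.2228 11
0.23 [0.4458 0.2304 0.2202] 0.2224 10
0.24 [0.4471 0.2399 0.2195] 0.222 10
0.25 [0.4476 0.2497 0.22  ] 0.223 8
0.26 [0.4486 0.26   0.2199] 0.2232 10
0.27 [0.4496 0.2704 0.2211] 0.2234 8
0.28 [0.4511 0.2799 0.22  ] 0.2237 12
0.29 [0.452  0.29   0.2205] 0.2228 8
0.3 [0.4525 0.2997 0.2203] 0.223 11
0.31 [0.4537 0.3096 0.2209] 0.2233 9
0.32 [0.4542 0.32   0.2204] 0.2236 9
0.33 [0.4557 0.3298 0.2198] 0.2234 12
0.34 [0.4569 0.339  0.2205] 0.2234 9
0.35 [0.4577 0.3501 0.2204] 0.2224 9
0.36 [0.4586 0.3605 0.2197] 0.2233 13
0.37 [0.46   0.3701 0.2199] 0.2223 10
0.38 [0.4613 0.3811 0.2208] 0.2326 39
0.39 [0.4617 0.3916 0.2215] 0.2217 4
0.4 [0.4625 0.4    0.2199] 0.2232 13
0.41 [0.4655 0.4116 0.2217] 0.2306 17
0.42 [0.4638 0.4198 0.2262] 0.2303 27
0.43 [0.4654 0.4302 0.2289] 0.233 24
0.44 [0.4706 0.441  0.2285] 0.2491 101
0.45 [0.465  0.449  0.2264] 0.2344 24
0.46 [0.467  0.4584 0.2291] 0.2351 19
0.47 [0.4715 0.473  0.2293] 0.2307 6
0.48 [0.4694 0.4779 0.2262] 0.2278 3
```

View pics/v2.png

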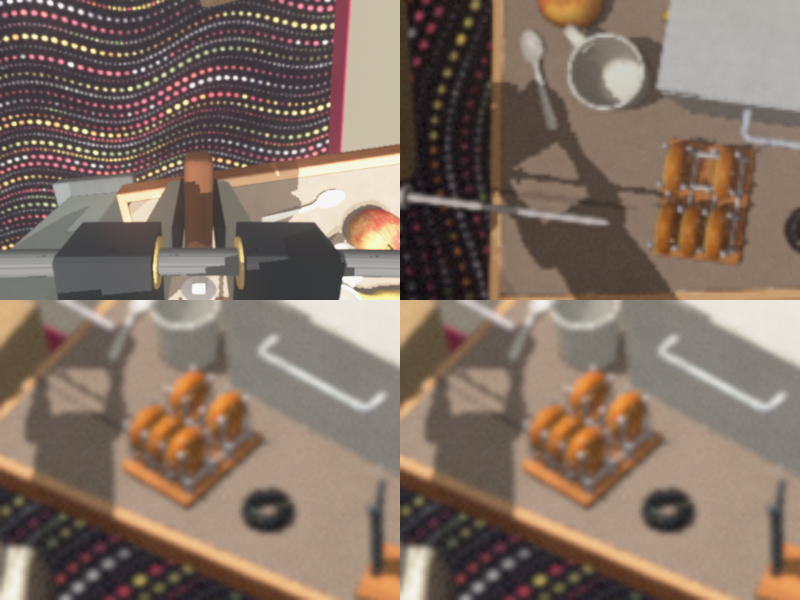

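The skewer is held level, with its axis at z=0.219 and the tip at (0.440,0.172). Extended, its line meets row 1 within about 0.5 mm, so I'll insert now.

Run:
```python
from h import *
u=np.array([-.0982,-.9952]); C1=np.array([.4362,.108]); z=.0465
def go(s,zz,**k): return bot.servo_line([*(C1+u*s),zz],**k)
go(-.348,.2,v=.1); go(-.348,z,v=.12)
print(go(-.112,z,v=.08,contact_N=4),bot.read_ee_pos(),bot.read_wrist_force())
go(-.112,.20,v=.1)
print(bot.read_ee_pos(),bot.read_wrist_force(),bot.read_time())
p2,d2,c2=snap('top','t2'); p3,d3,c3=snap('scene','s2')
cv2.imwrite('pics/v3.png',np.hstack([cv2.resize(p2[150:270,100:260],(400,300)),cv2.resize(p3[140:260,130:290],(400,300),interpolation=cv2.INTER_CUBIC)]))
P=cloud(d2,c2); o=orange(p2)
m=box(P,.35,.5,0,.2,.17,.27); q=P[m&o]; print(q[:,1].min(),q[:,1].max(),q[:,2].max(),np.median(q[:,0]))
for y in np.arange(-.1,.2,.01):
    k=box(P,.38,.5,y-.005,y+.005,.16,.27)
    if k.sum()>2: print(round(y,3),P[k].mean(0).round(4),P[k][:,2].max().round(4),k.sum())
```

```text
False [0.44724763 0.21960214 0.04654271] [-0.24899687 -0.00670723 -0.41706248]
[0.44677945 0.21934348 0.19928098] [ 0.54424677 -0.53608559 -1.84710404] 17.5917
0.06615895049770162 0.18316626168742184 0.2470861689442374 0.43373104901532183
-0.06 [ 0.4172 -0.0583  0.2164] 0.2179 5
-0.05 [ 0.4175 -0.0508  0.2179] 0.221 12
-0.04 [ 0.4194 -0.0406  0.218 ] 0.2219 13
-0.03 [ 0.4195 -0.0298  0.2183] 0.2233 12
-0.02 [ 0.4214 -0.0196  0.2178] 0.2199 13
-0.01 [ 0.4215 -0.0097  0.219 ] 0.221 10
-0.0 [ 0.4229 -0.0007  0.2176] 0.2214 12
0.01 [0.4235 0.0094 0.2191] 0.2252 12
0.02 [0.4252 0.0199 0.2192] 0.224 12
0.03 [0.4255 0.0304 0.2188] 0.2227 12
0.04 [0.4272 0.0401 0.22  ] 0.2226 12
0.05 [0.4278 0.0494 0.2199] 0.2233 10
0.06 [0.4288 0.0591 0.2188] 0.2244 13
0.07 [0.4329 0.0706 0.222 ] 0.2471 111
0.08 [0.4294 0.0797 0.2339] 0.2448 89
0.09 [0.4238 0.088  0.2304] 0.241 30
0.1 [0.4353 0.1004 0.2212] 0.242 121
0.11 [0.4325 0.1097 0.2342] 0.2433 89
0.12 [0.4267 0.1176 0.2309] 0.2404 21
0.13 [0.4379 0.1301 0.2213] 0.243 134
0.14 [0.4359 0.1394 0.2344] 0.2445 82
0.15 [0.4319 0.1491 0.2286] 0.2386 34
0.16 [0.4386 0.1597 0.2213] 0.2247 12
0.17 [0.4396 0.1692 0.2201] 0.2232 12
0.18 [0.4416 0.181  0.2229] 0.2306 30
0.19 [0.4414 0.1903 0.2274] 0.2312 25
0.2 [0.4431 0.1999 0.2269] 0.2315 29
```

View pics/v3.png

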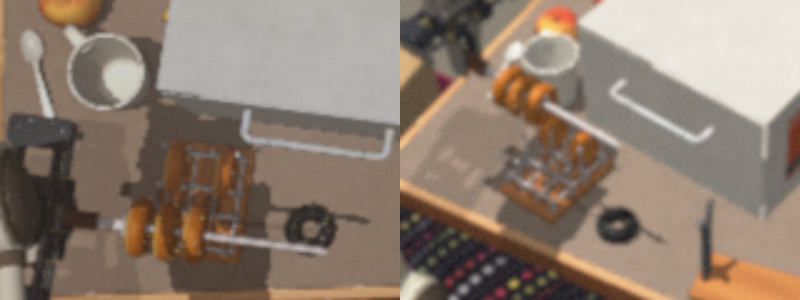

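Three bagels are on the skewer near the guard, and the rod is level. Next is row 2, after a check of the mug's clearance.

Run:
```python
from h import *
p,d,c=load('top0'); P=cloud(d,c)
m=box(P,.52,.75,.14,.4,.05,.13); print('mug',P[m].min(0),P[m].max(0))
m=box(P,.5,.57,-.15,.1,.145,.175); print('bar',P[m].min(0),P[m].max(0))
u=np.array([-.0982,-.9952]); C1=np.array([.4362,.108]); C2=np.array([.5067,.1003]); z=.0475
def go(C,s,zz,**k): return bot.servo_line([*(C+u*s),zz],**k)
go(C1,-.348,.2,v=.12); go(C2,-.348,.2,v=.1)
p2,d2,c2=snap('top','t3'); P=cloud(d2,c2)
q=P[box(P,.46,.56,.17,.3,.17,.25)]; f=np.polyfit(q[:,1],q[:,0],1); print('rod',f,np.polyval(f,[.129,.0715]),'bagels(top) ~.509/.5027', q[:,2].mean(), q[:,1].min())
f=np.polyfit(q[:,1],q[:,2],1);print(f,np.polyval(f,[.18,.3]))
```

```text
mug [0.53212476 0.14066364 0.05000054] [0.74978275 0.31202171 0.09890084]
bar [ 0.51920035 -0.14787791  0.14527325] [0.56973585 0.04257533 0.17491854]
rod [0.12937072 0.48725703] [0.50394585 0.49650703] bagels(top) ~.509/.5027 0.21856305610724058 0.17006190879344318
[-0.00780759  0.22061089] [0.21920552 0.21826861]
```

Run:
```python
from h import *
p,d,c=load('t3'); P=cloud(d,c)
for y in np.arange(.16,.34,.01):
    k=box(P,.46,.56,y-.005,y+.005,.2,.23); m=box(P,.53,.75,y-.005,y+.005,.05,.13)
    print(round(y,3),P[k].mean(0).round(4),k.sum(),'mug',P[m][:,0].min().round(4) if m.any() else None, m.sum())
cv2.imwrite('pics/v4.png',cv2.resize(p[120:270,60:260],(800,600),interpolation=cv2.INTER_CUBIC))
```

```text
0.16 [0.5106 0.1649 0.2167] 1 mug None 0
0.17 [0.5097 0.1708 0.2182] 5 mug 0.5991 30
0.18 [0.5113 0.1787 0.2197] 12 mug 0.5852 31
0.19 [0.5123 0.1896 0.2187] 12 mug 0.5776 21
0.2 [0.5136 0.1999 0.2192] 13 mug 0.574 22
0.21 [0.5143 0.2105 0.2197] 12 mug 0.5734 17
0.22 [0.5154 0.221  0.2184] 12 mug 0.5736 25
0.23 [0.5167 0.2303 0.2181] 10 mug 0.5738 31
0.24 [0.5174 0.2398 0.2191] 12 mug 0.5787 51
0.25 [0.5184 0.2504 0.219 ] 12 mug 0.5883 148
0.26 [0.5194 0.2609 0.2193] 12 mug 0.6023 111
0.27 [0.5202 0.2706 0.2196] 10 mug 0.6616 75
0.28 [0.5215 0.2802 0.2186] 12 mug 0.6816 73
0.29 [0.5331 0.2921 0.2164] 24 mug 0.6844 74
0.3 [0.5211 0.2991 0.2164] 81 mug 0.6845 54
0.31 [0.5139 0.3089 0.2213] 13 mug 0.6961 24
0.32 [0.5404 0.3235 0.2173] 20 mug None 0
0.33 [0.5231 0.3289 0.2169] 81 mug None 0
```

View pics/v4.png

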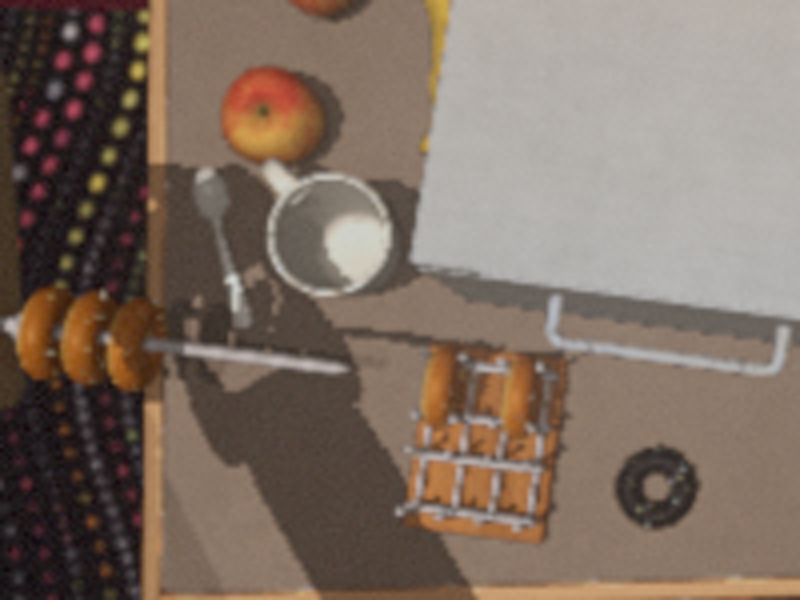

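This shows the three bagels at the left, with the rod tip at (345,368) pointing at the two far-row bagels (440,385) and (518,385). The mug is 20 mm clear. I'll shift 1.5 mm in +x and insert.

Run:
```python
from h import *
u=np.array([-.0990,-.9951]); C2=np.array([.5082,.1003]); z=.0475
def go(C,s,zz,**k): return bot.servo_line([*(C+u*s),zz],**k)
go(C2,-.348,z,v=.12)
print(go(C2,-.196,z,v=.06,contact_N=4),bot.read_ee_pos(),bot.read_wrist_force())
p3,d3,c3=snap('scene','s4')
go(C2,-.196,.125,v=.08)
b=C2+u*(-.196)
bot.servo_line([b[0]-.05,b[1],.19],v=.08)
print(bot.read_ee_pos(),bot.read_wrist_force(),bot.read_time())
p2,d2,c2=snap('top','t5'); p4,d4,c4=snap('scene','s5')
cv2.imwrite('pics/v5.png',np.hstack([cv2.resize(p2[150:270,100:260],(400,300)),cv2.resize(p4[140:260,130:290],(400,300),interpolation=cv2.INTER_CUBIC)]))
P=cloud(d2,c2)
for y in np.arange(-.1,.25,.01):
    k=box(P,.38,.52,y-.005,y+.005,.15,.27)
    if k.sum()>2: print(round(y,3),P[k].mean(0).round(4),P[k][:,2].max().round(4),k.sum())
# stand pose now
o=orange(p2)
m=o&box(P,.3,.6,-.45,-.1,.010,.022); print('stand',rect(P[m]),m.sum())
```

```text
False [0.5276004  0.29547491 0.04750337] [ 1.37399641 -0.45315202 -1.36457896]
[0.47749444 0.29516677 0.1894026 ] [ 0.27212007  0.11211002 -2.40971118] 27.1667
-0.1 [ 0.5193 -0.0996  0.1635] 0.1678 4
0.02 [0.4484 0.0202 0.2065] 0.2111 9
0.03 [0.449  0.0301 0.2081] 0.2114 12
0.04 [0.4496 0.0405 0.2069] 0.2108 11
0.05 [0.4513 0.0495 0.2083] 0.2107 10
0.06 [0.4562 0.0619 0.2089] 0.2309 76
0.07 [0.4509 0.0695 0.2218] 0.2337 97
0.08 [0.4477 0.0783 0.2224] 0.2317 48
0.09 [0.4554 0.0903 0.2086] 0.2115 10
0.1 [0.4551 0.1    0.2072] 0.2105 12
0.11 [0.4572 0.1098 0.2081] 0.2108 12
0.12 [0.4612 0.1216 0.2082] 0.2318 101
0.13 [0.4567 0.1296 0.2223] 0.2342 97
0.14 [0.4617 0.1395 0.2185] 0.2299 44
0.15 [0.4606 0.1498 0.2158] 0.2337 125
0.16 [0.4574 0.1593 0.2232] 0.2335 74
0.17 [0.4724 0.1722 0.212 ] 0.229 43
0.18 [0.4622 0.1792 0.2161] 0.233 133
0.19 [0.459  0.1889 0.2244] 0.2323 60
0.2 [0.4757 0.2028 0.2106] 0.2279 51
0.21 [0.4645 0.2093 0.216 ] 0.2341 133
0.22 [0.4622 0.2187 0.2238] 0.2347 56
0.23 [0.4689 0.2285 0.2152] 0.2205 15
0.24 [0.4695 0.2397 0.2105] 0.2147 13
stand (array([ 0.44602557, -0.2943157 ]), 83.07201385498047, 238.0337677001953, 11.3945894241333) 1822
```

View pics/v5.png

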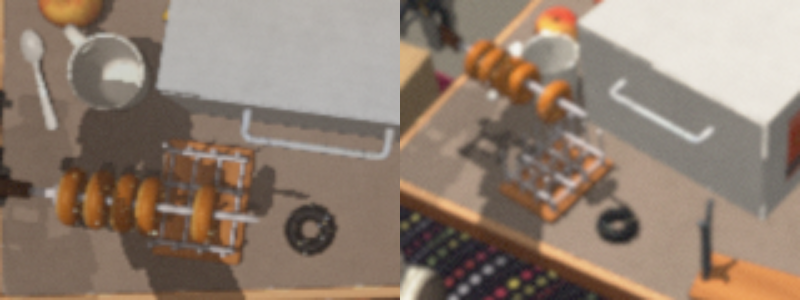

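All five bagels are on and lifted: three near the guard, then two more at s≈100–160 mm. I'll measure the forks before hanging.

Run:
```python
from h import *
y2=down(np.deg2rad(101.35))
bot.servo_line([.4163,.02,.24],v=.12)
bot.servo_line([.40,-.06,.26],v=.1,attitude=y2)
p,d,c=snap('top','t6'); P=cloud(d,c); 
for n in('t5','t6'):
    p,d,c=load(n); P=cloud(d,c)
    o=orange(p); m=o&box(P,.3,.6,-.45,-.1,.010,.022); print('stand',rect(P[m]),m.sum())
    m=box(P,.36,.55,-.45,-.15,.12,.165); k,l,s,ce=cv2.connectedComponentsWithStats(m.astype(np.uint8))
    for i in range(1,k):
        if s[i,4]>3: print('fork',rect(P[l==i]),P[l==i][:,2].max(),s[i,4])
q=P[box(P,.38,.55,-.4,.05,.22,.29)];print(bot.read_ee_pos(),q[:,1].min(),q[q[:,1].argmin()])
```

```text
stand (array([ 0.44602557, -0.2943157 ]), 83.07201385498047, 238.0337677001953, 11.3945894241333) 1822
fork (array([ 0.54655872, -0.17894658]), 57.34946823120117, 1.0902031660079956, 84.23470306396484) 0.16319715994222683 31
fork (array([ 0.46747928, -0.39773087]), 45.85881042480469, 8.987719535827637, 10.951276779174805) 0.15750432196253006 62
fork (array([ 0.42447549, -0.18957112]), 47.61216354370117, 7.9253973960876465, 11.723484992980957) 0.15754715202018454 50
stand (array([ 0.41175766, -0.33117648]), 83.95455169677734, 239.2049560546875, 11.678262710571289) 1353
fork (array([ 0.54670892, -0.17910307]), 57.6268310546875, 1.0617223978042603, 84.67084503173828) 0.16128011420026733 34
fork (array([ 0.43308102, -0.43496674]), 45.20470428466797, 8.922364234924316, 11.774808883666992) 0.15728824334237146 66
fork (array([ 0.38664496, -0.22723497]), 36.59695816040039, 7.724278926849365, 14.031545639038086) 0.15624745663322148 38
[ 0.39992018 -0.0595532   0.25977578] -0.33598709197204557 [ 0.45413166 -0.33598709  0.27878766]
```

The stand has been knocked by (−34,−37) mm, to a new centre of (0.412,−0.331). I'll move above it and check the fit against the forks before lowering.

```bash
cat >> h.py <<'E'
def stand(P,p):
    o=orange(p); m=o&box(P,.3,.6,-.5,-.1,.010,.022); print('foot',rect(P[m]),m.sum())
    m=box(P,.34,.5,-.5,-.15,.12,.165); k,l,s,ce=cv2.connectedComponentsWithStats(m.astype(np.uint8))
    for i in range(1,k):
        if s[i,4]>8: print('fork',rect(P[l==i]),P[l==i][:,2].max(),s[i,4])
E
python3 - <<'E'
from h import *
bot.servo_line([.3815,-.1769,.22],v=.1,attitude=down(np.deg2rad(101.6)))
p,d,c=snap('top','t7'); P=cloud(d,c); stand(P,p)
q=P[box(P,.38,.5,-.465,-.38,.21,.26)]; print('tip rod',q.mean(0),q[:,1].min()); print(bot.read_ee_pos(),bot.read_time())
cv2.imwrite('pics/v6.png',np.hstack([cv2.resize(p[170:290,230:390],(400,300),interpolation=cv2.INTER_CUBIC),cv2.resize(bot.snapshot('scene')[0][190:310,200:360],(400,300))]))
E
```

```text
foot (array([ 0.4141868, -0.34169  ]), 83.3053970336914, 217.38841247558594, 11.541231155395508) 671
fork (array([ 0.44779263, -0.43216489]), 15.293954849243164, 7.894121170043945, 12.80614948272705) 0.1570476802439651 15
fork (array([ 0.41649277, -0.43976257]), 4.105025291442871, 10.864347457885742, 87.11219787597656) 0.15700282582781044 9
tip rod [ 0.42649392 -0.39919835  0.24378705] -0.4525118106435469
[ 0.38170218 -0.1765783   0.22022722] 32.2917
```

View pics/v6.png

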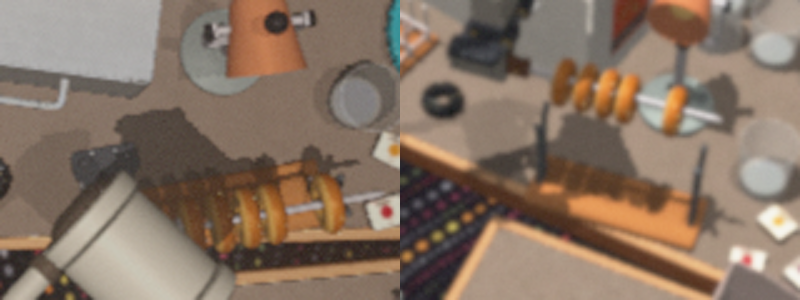

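The rod lines up with the fork to within 1 mm in the top frame, so I'll lower it and release.

Run:
```python
from h import *
g=[.3812,-.1767]
bot.servo_line([*g,.15],v=.06)
print(bot.servo_line([*g,.109],v=.03,contact_N=4),bot.read_ee_pos(),bot.read_wrist_force())
p,d,c=snap('top','t8'); P=cloud(d,c)
q=P[box(P,.38,.5,-.46,-.41,.10,.16)]; print(q[:,2].mean(),q[:,1].min())
cv2.imwrite('pics/v7.png',np.hstack([cv2.resize(p[170:290,230:390],(400,300),interpolation=cv2.INTER_CUBIC),cv2.resize(bot.snapshot('scene')[0][190:310,200:360],(400,300))]))
```

```text
True [ 0.3811293  -0.17663555  0.11088528] [-0.63293379  0.68467724  5.23795997]
0.13569827091731818 -0.4531275683752367
```

View pics/v7.png

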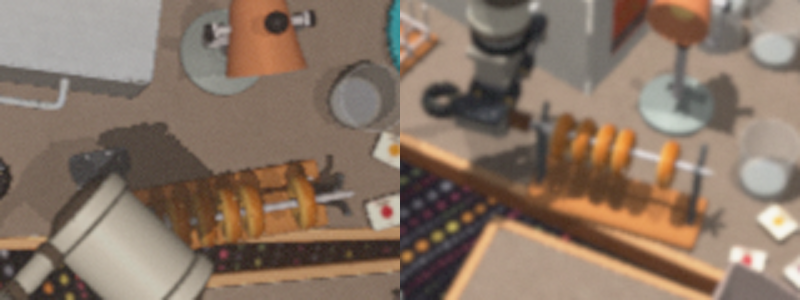

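It made contact at an axis height of 129.6 mm, which is exactly the seat height, so I'll release and measure the result and the lamp.

Run:
```python
from h import *
bot.set_gripper(.6); x,y,z=bot.read_ee_pos(); bot.servo_line([x,y,.27],v=.1)
bot.move_to([.40,.02,.36],down(np.deg2rad(101)))
p,d,c=snap('top','t9'); P=cloud(d,c); stand(P,p)
for Y in np.arange(-.46,-.1,.02):
    q=P[box(P,.33,.47,Y-.004,Y+.004,.115,.175)]
    if len(q): print(round(Y,2),q[:,0].min().round(4),np.median(q[:,0]).round(4),q[:,0].max().round(4),q[:,2].max().round(4),len(q))
m=box(P,.5,.7,-.45,-.2,.29,.34); q=P[m]; print('knob',q.mean(0),q.min(0),q.max(0))
m=box(P,.5,.75,-.45,-.2,.22,.29); print('shade',rect(P[m]))
hs=cv2.cvtColor(p,cv2.COLOR_BGR2HSV)
m=box(P,.5,.75,-.45,-.2,.005,.06); print('base',rect(P[m]),np.median(P[m],0),m.sum())
p3,d3,c3=snap('scene','s9'); Q=cloud(d3,c3); m=box(Q,.5,.7,-.45,-.2,.296,.34); print('knob sc',Q[m].mean(0),Q[m].max(0),m.sum())
cv2.imwrite('pics/v8.png',np.hstack([cv2.resize(p[160:280,270:390],(400,400),interpolation=cv2.INTER_CUBIC),cv2.resize(p3[150:270,240:360],(400,400),interpolation=cv2.INTER_CUBIC)]))
print(bot.read_time())
```

```text
foot (array([ 0.41185266, -0.33102167]), 83.92383575439453, 239.40403747558594, 11.608053207397461) 860
fork (array([ 0.40443036, -0.30123114]), 62.416900634765625, 311.6134948730469, 12.456794738769531) 0.15879901286010223 1235
-0.44 0.4111 0.4244 0.4439 0.1576 25
-0.42 0.4265 0.4293 0.4322 0.1359 8
-0.4 0.3947 0.4182 0.4511 0.1574 51
-0.38 0.4168 0.4367 0.4506 0.1412 19
-0.36 0.4134 0.4165 0.4192 0.1357 8
-0.34 0.3819 0.4108 0.4409 0.1542 61
-0.32 0.3758 0.3994 0.4319 0.1549 41
-0.3 0.3754 0.4152 0.4343 0.1514 37
-0.28 0.3752 0.4036 0.4308 0.156 67
-0.26 0.3659 0.3934 0.4244 0.1553 58
-0.24 0.3849 0.3976 0.421 0.141 26
-0.22 0.3844 0.3954 0.4129 0.1561 23
-0.2 0.3758 0.3843 0.3925 0.1438 21
-0.18 0.3727 0.3809 0.3892 0.1427 21
-0.16 0.3692 0.3776 0.3857 0.1432 21
knob [ 0.59835649 -0.32383156  0.31561069] [ 0.58812599 -0.33538761  0.30631677] [ 0.60904076 -0.31369688  0.32262838]
shade (array([ 0.64712872, -0.29062347]), 181.17816162109375, 205.2107696533203, 89.98419952392578)
base (array([ 0.62609534, -0.32541742]), 247.20216369628906, 246.91563415527344, 0.3476165235042572) [ 0.60710055 -0.3065453   0.01433935] 694
knob sc [ 0.59576303 -0.32968269  0.31502018] [ 0.60691543 -0.31731872  0.32363209] 46
38.3917
```

View pics/v8.png

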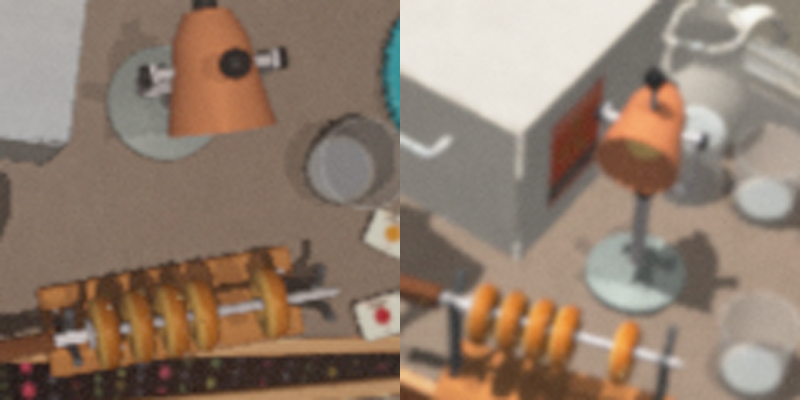

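The loaded skewer is hung: rod top at z 0.136 and all five bagels between the forks. The lamp shade points toward the robot, slightly to -y, with its knob at (235,63) in the left crop and its base centre near (163,102). I'll take one close look at the lamp.

Run:
```python
from h import *
p,d,c=load('t9'); print('base c',atz(c,[[319.5,190.7]],.014))
for x in (.53,.5,.47):
    try: bot.move_to([x,-.325,.42],down(0.1)); break
    except bot.IKError as e: print(e)
p,d,c=snap('wrist','wl'); P=cloud(d,c); print(bot.read_ee_pos(),bot.read_joint_pos().__repr__())
cv2.imwrite('pics/v9.png',cv2.resize(p,(800,600)))
m=box(P,.54,.66,-.38,-.27,.297,.34); q=P[m]; print(m.sum(),q.mean(0),q.min(0),q.max(0))
from scipy.optimize import least_squares
for n in('wl','t9','s9'):
    pp,dd,cc=load(n); PP=cloud(dd,cc); mm=box(PP,.57,.63,-.36,-.29,.304,.335); qq=PP[mm]
    r=least_squares(lambda v:np.linalg.norm(qq-v,axis=1)-.012,[.6,-.325,.31],loss='soft_l1',f_scale=.002); print(n,r.x,r.cost,len(qq))
```

```text
base c [[ 0.60631709 -0.32588077  0.014     ]]
[ 0.53011352 -0.32415085  0.42043238] array([-7.43132115e-01,  2.43419986e-01,  1.10066974e+00,  2.67831958e-04,
        1.79704814e+00,  7.26075524e-01])
702 [ 0.60293709 -0.32574775  0.31730731] [ 0.59076094 -0.33793882  0.30863222] [ 0.61475527 -0.31414551  0.32265454]
wl [ 0.6025521  -0.32592851  0.30926597] 7.623851589175634e-05 702
t9 [ 0.59876863 -0.32576211  0.30779168] 3.820255346506498e-05 75
s9 [ 0.60081643 -0.32860556  0.30993304] 5.9519126428345255e-05 45
```

View pics/v9.png

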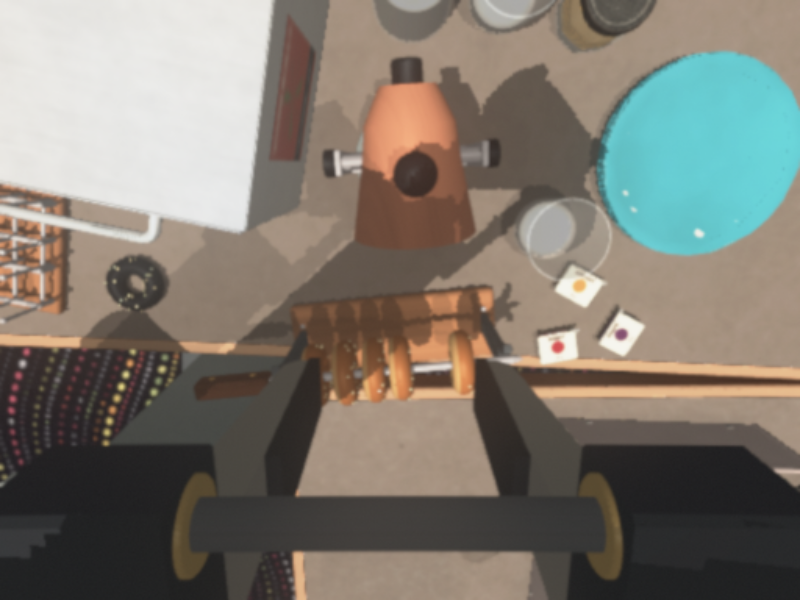

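The close view shows yoke pin ends at (335,163) and (490,153), the knob at (414,174), the back cap at (407,70) and the mouth from (355,240) to (473,238). The hung bagels are at the bottom.

Run:
```python
from h import *
p,d,c=load('wl'); P=cloud(d,c)
a=atz(c,np.array([[335,163],[490,153]])*.64,.235); print('pins',a,a.mean(0)); e=a[1]-a[0]; print('beam yaw',np.rad2deg(np.arctan2(e[1],e[0]))-90)
m=orange(p)&box(P,.52,.72,-.39,-.26,.2,.3); q=P[m]; print('shade',q.min(0),q.max(0))
# ridge height along the shade -> tilt
b=e/np.linalg.norm(e); f=np.array([b[1],-b[0],0]); ctr=a.mean(0); s=(q-ctr)@f
if (s@s)>0:
    for t in np.arange(-.06,.06,.01):
        k=np.abs(s-t)<.004
        if k.sum()>5: qq=q[k]; print(round(t,2),qq[:,2].max().round(4),((qq-ctr)@b).min().round(4),((qq-ctr)@b).max().round(4))
```

```text
pins [[ 0.60288607 -0.27528145  0.235     ]
 [ 0.61946936 -0.37709242  0.235     ]] [ 0.61117771 -0.32618694  0.235     ]
beam yaw -170.7487276480054
shade [ 0.55531337 -0.37019821  0.24452343] [ 0.65661343 -0.29327476  0.2728263 ]
-0.04 0.2618 -0.0216 0.0202
-0.03 0.2653 -0.0274 0.0235
-0.02 0.2684 -0.0301 0.0274
-0.01 0.269 -0.0308 0.0285
0.0 0.2677 -0.0315 0.0287
0.01 0.266 -0.0335 0.0317
0.02 0.2698 -0.0353 0.0326
0.03 0.2715 -0.0372 0.0342
0.04 0.2728 -0.0389 0.0361
0.05 0.2725 -0.0395 0.0369
```

Run:
```python
from h import *
piv=np.array([.6095,-.326,.235]); D=np.array([0,0,.0165])
def K(psi,t): psi=np.deg2rad(psi); return piv+.075*np.array([np.sin(t)*np.cos(psi),np.sin(t)*np.sin(psi),np.cos(t)])
k0=K(-170.7,.11); print(k0)
a=down(np.deg2rad(9.3))
bot.move_to([k0[0],k0[1],.40],a); bot.servo_line(k0-D,v=.06,contact_N=6)
bot.set_gripper(0); print(bot.read_ee_pos(),bot.read_opening()*92,bot.read_wrist_force())
for i in np.linspace(0,1,9)[1:]:
    psi=-170.7-7.8*i; t=.11+(.519-.11)*i
    bot.servo_line(K(psi,t)-D,v=.03,attitude=down(np.deg2rad(psi+180)))
print(bot.read_ee_pos(),K(-178.5,.519)-D,bot.read_wrist_force())
bot.set_gripper(.5); x,y,z=bot.read_ee_pos(); bot.servo_line([x,y,.38],v=.08)
bot.move_to([.53,-.325,.42],down(0.05))
p,d,c=snap('wrist','wl2'); P=cloud(d,c); p2,_,_=snap('scene','s10'); p3,d3,c3=snap('top','t10')
from scipy.optimize import least_squares
for n in('wl2','t10','s10'):
    pp,dd,cc=load(n); PP=cloud(dd,cc); hv=pp.max(-1)<70; mm=hv&box(PP,.53,.62,-.37,-.28,.289,.335); qq=PP[mm]
    r=least_squares(lambda v:np.linalg.norm(qq-v,axis=1)-.012,[.57,-.325,.30],loss='soft_l1',f_scale=.002); print(n,r.x,r.cost,len(qq))
pp,dd,cc=load('t10'); stand(cloud(dd,cc),pp); print(bot.read_time())
cv2.imwrite('pics/v10.png',np.hstack([cv2.resize(p,(400,300)),cv2.resize(p2[150:270,220:380],(400,300),interpolation=cv2.INTER_CUBIC)]))
```

```text
[ 0.60137485 -0.32733054  0.30954671]
[ 0.6013184  -0.32687897  0.29306347] 22.080138717966832 [-0.72331581  2.59434859  1.40990877]
[ 0.57208123 -0.32787807  0.28403977] [ 0.57231184 -0.32697381  0.28362367] [ 1.99272049 -5.10753017  0.71354911]
wl2 [ 0.57449987 -0.3269045   0.30020449] 6.244953990714449e-05 517
t10 [ 0.57  -0.325  0.3  ] 0.0 0
s10 [ 0.57289916 -0.32781762  0.30074863] 3.30136436484355e-05 24
foot (array([ 0.4125575 , -0.33322903]), 82.44782257080078, 234.09716796875, 11.87378215789795) 227
fork (array([ 0.43285803, -0.41214108]), 64.88035583496094, 61.001808166503906, 47.99905776977539) 0.1567855129295741 243
fork (array([ 0.37948407, -0.17353531]), 17.705413818359375, 46.31484603881836, 13.32373332977295) 0.1444569802286335 84
47.35
```

View pics/v10.png

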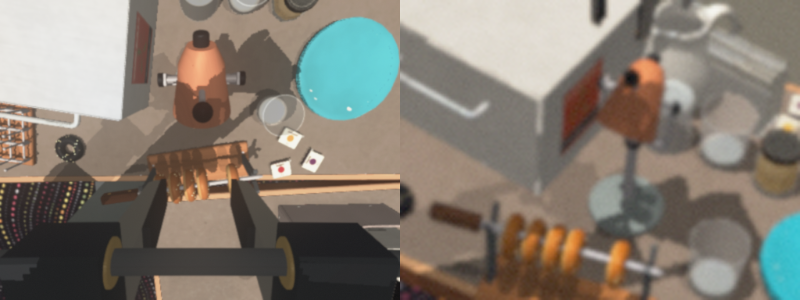

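Run:
```python
from h import *
p,d,c=load('wl2'); P=cloud(d,c)
hsv=cv2.cvtColor(p,cv2.COLOR_BGR2HSV)
a=atz(c,np.array([[162,79],[242,78]])*1.28,.235); e=a[1]-a[0]; ctr=a.mean(0); e/=np.linalg.norm(e); f=np.array([e[1],-e[0],0])
print(a,np.rad2deg(np.arctan2(f[1],f[0])))
m=orange(p)&box(P,.52,.72,-.39,-.26,.2,.32); q=P[m]; print(len(q))
# shade axis: midpoints across rows in the picture frame
s=(q-ctr)@f; L=(q-ctr)@e
S=[];M=[]
for t in np.arange(-.04,.05,.005):
    k=np.abs(s-t)<.003
    if k.sum()>20: S.append(t);M.append((np.percentile(L[k],2)+np.percentile(L[k],98))/2)
print(np.round(M,4),'axis slope vs f',np.polyfit(S,M,1))
smid=np.array([.4135,-.331,.1225])
for piv in ([.6095,-.326,.235],[*ctr[:2],.235]):
  piv=np.array(piv)
  for k in ([.5745,-.3269,.3002],[.5729,-.3278,.3007],[.5721,-.3279,.3005]):
    z=np.array(k)-piv; z/=np.linalg.norm(z); t=np.arccos(z[2])
    for ps in (np.arctan2(z[1],z[0]),np.arctan2(f[1],f[0])):
        x=np.array([np.cos(ps)*np.cos(t),np.sin(ps)*np.cos(t),-np.sin(t)]); y=np.array([-np.sin(ps),np.cos(ps),0]); zz=np.cross(x,y)
        v=smid-piv; print(t.round(3),np.rad2deg(ps).round(1),'miss y,z',(v@y).round(4),(v@zz).round(4))
```

```text
[[ 0.60839046 -0.27275201  0.235     ]
 [ 0.61479703 -0.37933555  0.235     ]] -176.56017976145972
5480
[-0.0014 -0.0012 -0.0016 -0.0016 -0.0013 -0.0013 -0.0013 -0.0013 -0.0013
 -0.0012 -0.0008 -0.0007 -0.0007 -0.001  -0.0014 -0.0018 -0.0014 -0.0014] axis slope vs f [ 0.00142159 -0.00126231]
0.493 -178.5 miss y,z -0.0 -0.0064
0.493 -176.6 miss y,z -0.0068 -0.0064
0.509 -177.2 miss y,z -0.0046 -0.0028
0.509 -176.6 miss y,z -0.0068 -0.0028
0.519 -177.1 miss y,z -0.005 -0.0004
0.519 -176.6 miss y,z -0.0068 -0.0004
0.517 -178.7 miss y,z 0.0004 0.0002
0.517 -176.6 miss y,z -0.0069 0.0002
0.533 -177.4 miss y,z -0.004 0.0037
0.533 -176.6 miss y,z -0.0069 0.0037
0.543 -177.3 miss y,z -0.0043 0.0061
0.543 -176.6 miss y,z -0.0069 0.006
```

The beam misses by at most 7 mm. I'll back off, check the stand once more and hand in.

Run:
```python
from h import *
bot.move_to([.42,.05,.40],down(np.deg2rad(60)))
p,d,c=snap('top','t11'); P=cloud(d,c); stand(P,p)
q=[P[box(P,.33,.47,Y-.004,Y+.004,.115,.14)] for Y in(-.42,-.36)]; print([np.median(k,0).round(4) for k in q])
cv2.imwrite('pics/v11.png',cv2.resize(p[160:280,230:390],(800,600),interpolation=cv2.INTER_CUBIC))
```

```text
foot (array([ 0.41187668, -0.3315592 ]), 83.7244873046875, 238.6934356689453, 11.60291576385498) 857
fork (array([ 0.40460214, -0.30167523]), 62.582096099853516, 311.4879455566406, 12.151063919067383) 0.1587114356125352 1237
[array([ 0.4293, -0.4192,  0.1319]), array([ 0.4164, -0.3602,  0.1308])]
```

View pics/v11.png

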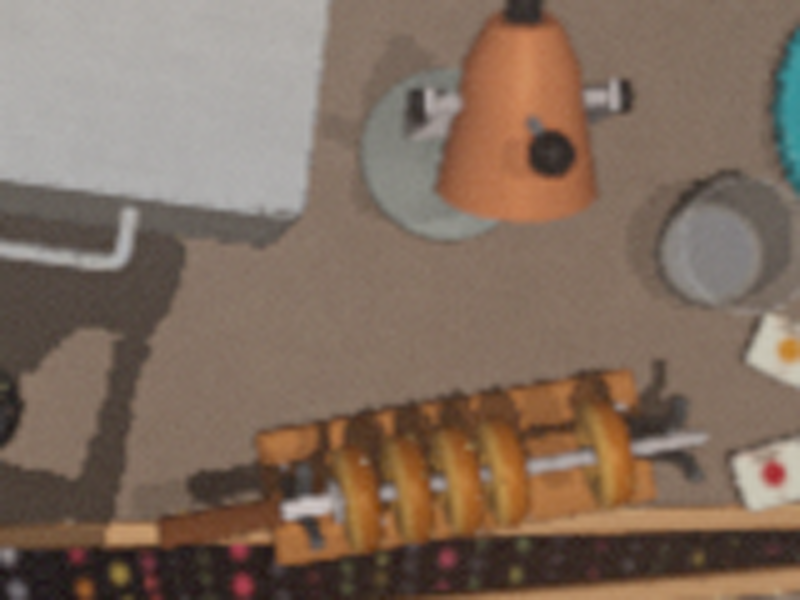

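The stand hasn't moved. The five bagels hang between the forks, from (355,495) to (605,450), and the shade is aimed at them.

```bash
python3 -c "
from bench import bot
print(bot.finish_job(),bot.read_time())"
```

```text
the job is handed in; nothing more can be done
the job is handed in; nothing more can be done
```

The job is handed in, though no verdict came back: all five bagels present hang on the skewer between the forks, and by my measurements the lamp's beam passes within about 7 mm of the skewer's middle.

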